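# Shim and cam-clamp a tube rack on the lab shaker

## Task

Get the tube rack ready for shaking: of the three loose spacers, choose one that slides without forcing into the gap between the orange tube rack and the steel fence yet fills it well enough for the cam to tighten, and stand it there upright on the deck, about midway along the fence. Then turn the red cam lever just far enough to take up the remaining play, so that the white-tipped pointer on the sprung rubber pad stands in the green band (the pad pressed about half-way in), without overrunning, and let go. Keep the two unused spacers well away from the clamp, and leave the bottle, the yellow rack and the tip box where they are.

Things in the scene. Friction and masses are not known exactly. Their poses are not given: they have to be found in the camera images.
- shaker: White low shaker with an aluminium deck 220 x 300 mm, fixed to the bench. Origin under its centre on the bench; the deck's top is 60 mm above it. Its y axis is the clamping axis: from the fence (-y side) through spacer, rack and pad to the jaw and cam lever (+y side). The clamp moves towards -y. All clamp positions below are in this frame (mm, x along the rack).
- fence: Steel fence bar, 130 mm along x, 18 mm thick, 28 mm high, fixed on the deck parallel to the rack; where it stands on the deck varies from run to run. Origin on the deck, at the middle of the foot of its inner face (the face that looks +y at the rack); the bar lies on the -y side of it. Axes parallel to the shaker's.
- fence_face (a point): Middle of the fence's inner face, 14 mm above the deck.
- rack: Orange tube rack, loose on the deck, 130 mm (x) x 66 mm (y) x 30 mm high, 36 mm high over the tube caps, 0.2 kg. Origin under its centre. It starts about 1 to 3 mm clear of the pad and parallel to the fence; 19 to 44 mm are open between its -y face and the fence. It slides along the deck when the clamp pushes it (about 3 N).
- spacer_16: Blue spacer: foot block 110 mm long (its x), 16 mm thick (its y), 30 mm high, with an upright grip tab in the middle, 40 mm (x) x 12 mm (y), reaching up to 76 mm. About 0.1 kg. Origin under its centre. It starts standing on the bench, long axis within about 25 degrees of the world x axis; the three spacers' places are swapped at random. Placed between rack and fence it stands on the deck with its length along the rack, within 30 mm of the fence's middle.
- spacer_24: Green spacer, the same but 24 mm thick (tab also 12 mm thick), 0.12 kg.
- spacer_32: Yellow spacer, the same but 32 mm thick (tab also 12 mm thick), 0.14 kg. A spacer goes in freely when the opening between rack and fence is at least 2 to 3 mm more than its thickness. With too thin a spacer the cam runs out of throw before the pad is pressed.
- cam_lever (a joint): Angle of the red cam lever about its vertical pivot, 0 to 2.4 rad, counter-clockwise seen from above as it closes; starts between 0 and 0.2. At angle A the arm points along the shaker's x axis turned by A towards its y axis. The cam pushes jaw and pad towards the fence by 8.5 mm per rad (spiral cam), 20 mm in all. The lever is stiff (0.3 Nm of friction, some 3 to 6 N at the knob) and stays where it is left.
- lever_pivot (a point): Axis of the cam lever, at the height of the deck; at x 0, y +82 mm in the shaker's frame.
- lever_knob (a point): Middle of the black upright knob on the end of the red lever, 90 mm from the pivot and 77 mm above the deck. The knob is 22 mm in diameter, 52 mm tall (from 50 to 102 mm above the deck) and spins freely on the lever, so a gripper may hold it without turning. The red arm below it is 16 mm wide, its top 50 mm above the deck.
- clamp_pad (a joint): How far the sprung black rubber pad is pressed into the blue jaw, 0 (free) to 0.012 m; spring 1.5 N per mm. At lever angle 0 the free pad's face stands at y +20 mm in the shaker's frame, the jaw's pad-side face at y +44 mm. The pad's white-tipped pointer lies over the jaw's top: the green band is 3.5 to 8.5 mm pressed, the red band beyond it is overrun.
- bottle: Bystander: capped bottle, 72 mm in diameter, 150 mm tall. Origin under its centre.
- yellow_rack: Bystander: yellow tube rack 120 x 55 x 36 mm. Origin under its centre.
- tip_box: Bystander: blue pipette-tip box with clear lid, 122 x 87 x 67 mm. Origin under its centre.

How it is judged:
On the way, in this order (a step that is already met when the one before it is completed fails the run):
1. one spacer stands on the deck between rack and fence, the lever not yet turned (((x of spacer_16 in the frame of fence between -0.03 and 0.03 m and z of spacer_16 in the frame of fence between -0.003 and 0.003 m and angle between spacer_16's own z axis and vertical below 0.08 rad and angle between the x axis of spacer_16 and the x axis of fence, either way round below 0.25 rad and y of spacer_16 in the frame of fence between 0.005 and 0.033 m and horizontal distance between each of spacer_24, spacer_32 and fence_face above 0.09 m) or (x of spacer_24 in the frame of fence between -0.03 and 0.03 m and z of spacer_24 in the frame of fence between -0.003 and 0.003 m and angle between spacer_24's own z axis and vertical below 0.08 rad and angle between the x axis of spacer_24 and the x axis of fence, either way round below 0.25 rad and y of spacer_24 in the frame of fence between 0.009 and 0.037 m and horizontal distance between each of spacer_16, spacer_32 and fence_face above 0.09 m) or (x of spacer_32 in the frame of fence between -0.03 and 0.03 m and z of spacer_32 in the frame of fence between -0.003 and 0.003 m and angle between spacer_32's own z axis and vertical below 0.08 rad and angle between the x axis of spacer_32 and the x axis of fence, either way round below 0.25 rad and y of spacer_32 in the frame of fence between 0.013 and 0.041 m and horizontal distance between each of spacer_16, spacer_24 and fence_face above 0.09 m)) and value of joint cam_lever below 0.4 rad and value of joint clamp_pad below 0.0025 m), for 0.2 s.
2. the cam has pressed the pad into the green band with rack and spacer tight on the fence (((x of spacer_16 in the frame of fence between -0.03 and 0.03 m and z of spacer_16 in the frame of fence between -0.003 and 0.003 m and angle between spacer_16's own z axis and vertical below 0.08 rad and angle between the x axis of spacer_16 and the x axis of fence, either way round below 0.08 rad and y of spacer_16 in the frame of fence between 0.005 and 0.011 m and horizontal distance between each of spacer_24, spacer_32 and fence_face above 0.09 m and y of rack in the frame of fence between 0.045 and 0.053 m) or (x of spacer_24 in the frame of fence between -0.03 and 0.03 m and z of spacer_24 in the frame of fence between -0.003 and 0.003 m and angle between spacer_24's own z axis and vertical below 0.08 rad and angle between the x axis of spacer_24 and the x axis of fence, either way round below 0.08 rad and y of spacer_24 in the frame of fence between 0.009 and 0.015 m and horizontal distance between each of spacer_16, spacer_32 and fence_face above 0.09 m and y of rack in the frame of fence between 0.053 and 0.061 m) or (x of spacer_32 in the frame of fence between -0.03 and 0.03 m and z of spacer_32 in the frame of fence between -0.003 and 0.003 m and angle between spacer_32's own z axis and vertical below 0.08 rad and angle between the x axis of spacer_32 and the x axis of fence, either way round below 0.08 rad and y of spacer_32 in the frame of fence between 0.013 and 0.019 m and horizontal distance between each of spacer_16, spacer_24 and fence_face above 0.09 m and y of rack in the frame of fence between 0.061 and 0.069 m)) and value of joint clamp_pad between 0.0035 and 0.0085 m), for 0.2 s.
At the end, for the whole second after the job is handed in: One spacer upright on the deck (3 mm), parallel (0.08 rad), within 30 mm of the fence's middle; spacer within 3 mm and rack within 4 mm of tight on the fence; rack upright, all at rest; pad pressed 3.5 to 8.5 mm; other spacers over 90 mm from the fence's middle (all of step 2 and linear speed of rack below 0.01 m/s and velocity of joint cam_lever between -0.05 and 0.05 rad/s and angle between rack's own z axis and vertical below 0.06 rad); the robot touches nothing.
It fails at once if the clamp is overrun: pad pressed more than 10 mm (value of joint clamp_pad above 0.01 m).
It fails at once if a spacer is forced in: pad pressed more than 3 mm while the lever is still open (below 0.45 rad) (value of joint clamp_pad above 0.003 m and value of joint cam_lever below 0.45 rad).
It fails at once if a bystander is moved more than 40 mm or tipped (distance of any of bottle, yellow_rack, tip_box from where it was at the start of the episode above 0.04 m or angle between any of bottle, yellow_rack, tip_box's own z axis and vertical above 0.4 rad).
It also fails if it takes over 59 s, if anything falls off the work surface, if the arm or the gripper's body presses on something with over 40 N, if the wrist force passes 120 N, or if a joint passes its speed limit or range.

## Robot

A 7-joint arm with a two-finger parallel gripper is mounted at the origin on the work surface. World frame = base frame: x ahead of the robot, y to its left, z up, the work surface at z = 0. Lengths are in m, angles in rad, forces in N, time in s.
With the tool pointing down it reaches from about 0.425 to 0.875 m from the base axis. Payload 4.7 kg.
Tool frame: the origin (TCP) lies midway between the tips of the shut fingers; the grasp point (between the pads) lies 19 mm behind it (ctrl.grip_depth is the distance from the TCP to the grasp point, in m); z points along the fingers, y is the direction in which the jaws open and shut (so a half turn about z gives the same grasp; the last joint's range is limited). The gripper opens to 87 mm and grips with 3 to 60 N. Pads are 19 mm wide; open, the fingers measure 117 mm over their backs; the gripper's body (75 mm by 190 mm) begins 51 mm behind the grasp point.
Start: joints at [-1.273, 0.321, -0.07, 1.45, 0.023, 1.371, -0.057], TCP at [0.182, 0.624, 0.223] pointing down, gripper open.
Joint ranges: [-2.86, 2.86], [-0.3, 2.09], [-1.38, 1.24], [0.06, 2.45], [-1.56, 4.7], [0.09, 2.05], [-2.69, 2.69]. Speed limits (rad/s): [2.57, 2.57, 3.14, 3.14, 3.14, 3.14, 3.14].

## Interface

Orientations are given as a rotation vector (axis times angle).
In Python, from bench import ctrl gives the robot as it stands. The module is installed in compiled form; this text tells all that it offers.
- The arm moves only by the shell command python3 -m inch 'ROWS' [FORCE]. ROWS is JSON, a list of rows, each a list of 5 numbers: the opening, from -1 (shut) to 1 (fully open), so that 0 is half open, then the shift along the tool's x, y, z in mm, then the turn about the tool's z in rad. In form: [[fingers, tx, ty, tz, twist], ...]. A call has 1 to 5 rows; each row shifts and turns the pose as measured when the row begins, along the tool's axes as they then stand; what a row does not reach is not made up. A row lasts 1/8 s, in which the tool goes at most 62.5 mm and 10.7 degrees, less where a joint would pass 70% of its speed; a pose out of reach is approached as far as the arm can. A call is refused whole if a number of a shift passes 62.5 or a number of a turn 0.188, either way. A call with a gripper value outside its range is refused whole. The fingers move at their own pace and stop on an object; FORCE is the grip in N (left out, the last holds). Time passes only in rows, so rows that do not move let the fingers close. It gives the time, the measured TCP pose, the force and the opening at its end, in the units of the state.
- ctrl.get_state(): the state, without advancing time (a new reading comes with each control period).
- ctrl.get_image(name): name is "scene" or "top"; returns a dict with "color" (400x640x3 uint8, red, green, blue), "range_z" (400x640 float32, m along the optical axis (not along the pixel's ray), 0 where there is no reading), "K" (3x3 intrinsics, pixels), "R" (3x3) and "t" (3): a world point X has camera coordinates R X + t. Camera axes: x right, y down, z forward; pixel columns grow to the right and rows downward; lengths in m; the calibration is good to about 2 mm. A picture is of the moment at which its call begins.
- ctrl.close_job(): hands the job in, once; it reports no verdict.
The state is a dict: "time": time; "joint_positions": joint angles; "qd": joint speeds; "joint_torque": joint torques, N m; "position": TCP position; "tool_rot": TCP orientation; "ft_force": force on the tool from outside, world axes, zero at the start; "torque": the same for the moment, N m; "grip_width": opening from 0.0 (shut) to 1.0 (fully open).
Only numpy, scipy, OpenCV 4.12 (cv2) and the standard library are available. Lean on these libraries where they do the work, as an engineer would, in place of code of your own. Each camera call takes 0.05 s, during which the arm holds its last target. There are 200 camera calls.

## Working session

There is one attempt and no reset: what is moved stays moved. The work goes in short steps, Python scripts to look and compute and a shell command to move; the robot and the scene stay as the last step left them, time stands still between calls to the robot, and variables do not carry over. Pictures are saved under pics/ and viewed, about 8 in all and at most 12, crops included, and the job is handed in when it is done.

```bash
mkdir -p pics; cat > h.py <<'E'
import numpy as np, cv2
from bench import ctrl
def shot(n,tag):
    im=ctrl.get_image(n); cv2.imwrite(f'pics/{tag}.png',im['color'][:,:,::-1]); np.savez(f'pics/{tag}.npz',**im); return im
def cloud(im):
    K,R,t=np.array(im['K']),np.array(im['R']),np.array(im['t'])
    z=im['range_z']; v,u=np.mgrid[:z.shape[0],:z.shape[1]]
    c=np.stack([(u-K[0,2])/K[0,0]*z,(v-K[1,2])/K[1,1]*z,z],-1)
    P=(c-t)@R; P[z==0]=np.nan; return P
E
python3 - <<'E'
from h import *
for n in('scene','top'):
    im=shot(n,n+'0'); print(n,np.round(-np.array(im['R']).T@np.array(im['t']),3),np.array(im['K'])[0,0])
s=ctrl.get_state();print(s['time'],s['position'],s['tool_rot'],s['grip_width'],ctrl.grip_depth)
E
```

```text
scene [1.181 0.564 1.101] 476.96934623156864
top [0.448 0.003 1.426] 421.8384673984143
0.1 [0.18191566 0.62353918 0.22160713] [-4.44325884e-01 -3.10986528e+00  2.56580925e-03] 0.9993287024475599 0.0187
```

View pics/top0.png

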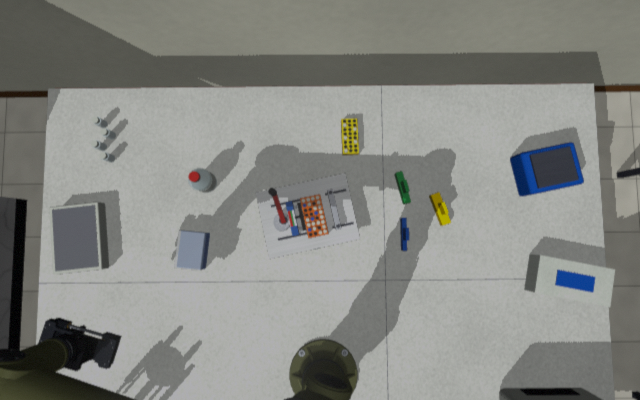

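View pics/scene0.png

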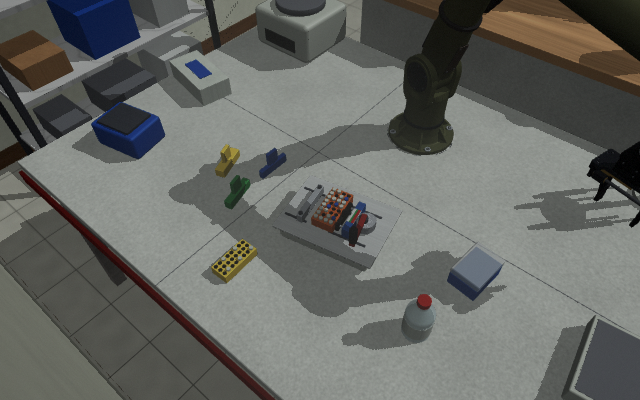

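```bash
cat >> h.py <<'E'
def load(tag): return dict(np.load(f'pics/{tag}.npz'))
def rect(P): 
    c,wh,a=cv2.minAreaRect((P[:,:2]*1000).astype(np.float32)); return np.round(c,1),np.round(wh,1),round(a,1)
E
python3 - <<'E'
from h import *
C={}
for n in('top0','scene0'):
    im=load(n);P=cloud(im);hsv=cv2.cvtColor(im['color'],cv2.COLOR_RGB2HSV).astype(int);C[n]=(P,hsv)
    x,y,z=P[...,0],P[...,1],P[...,2]
    print(n)
    for nm,lo,hi,sm in (('blue',105,125,110),('green',50,85,90),('yellow',20,32,130)):
        m=((hsv[...,0]>=lo)&(hsv[...,0]<=hi)&(hsv[...,1]>sm)&(hsv[...,2]>40)).astype(np.uint8)
        k,l,st,ce=cv2.connectedComponentsWithStats(m)
        for i in range(1,k):
            if st[i,4]<60: continue
            q=P[(l==i)&np.isfinite(z)]
            if len(q)<30 or abs(np.median(q[:,1]))>.6: continue
            up=q[q[:,2]>.045]
            print(nm,st[i],np.round(np.median(q,0),3),'zmax',round(np.percentile(q[:,2],98),3),rect(q), 'tab',rect(up) if len(up)>4 else None)
    m=(x>.3)&(x<.75)&(abs(y-.06)<.25)&(abs(z-.06)<.006)
    m=cv2.morphologyEx(m.astype(np.uint8),cv2.MORPH_OPEN,np.ones((2,2)))>0
    print('deck',m.sum(),rect(P[m]),np.median(z[m]))
im=load('top0'); cv2.imwrite('pics/c1.png',cv2.resize(im['color'][160:265,240:460,::-1],None,fx=3.6,fy=3.6,interpolation=cv2.INTER_CUBIC))
im=load('scene0'); cv2.imwrite('pics/c2.png',cv2.resize(im['color'][170:275,260:415,::-1],None,fx=5,fy=5,interpolation=cv2.INTER_CUBIC))
E
```

```text
top0
blue [401 218   8  33 201] [ 0.451 -0.269  0.032] zmax 0.079 (array([ 451.3, -272.6]), array([105.5,  16.7]), 0.4) tab (array([ 450.8, -271.3]), array([11.7, 38.7]), 88.5)
green [396 172  15  32 250] [ 0.605 -0.27   0.031] zmax 0.079 (array([ 606.7, -271.9]), array([105.6,  23.8]), 14.7) tab (array([ 605.3, -272.7]), array([39.1, 12.4]), 15.4)
yellow [341 119  18  36 449] [ 0.781 -0.099  0.03 ] zmax 0.037 (array([781.6, -98.3]), array([120.2,  54.4]), 1.6) tab None
yellow [430 192  21  33 367] [ 0.533 -0.392  0.03 ] zmax 0.078 (array([ 536.6, -401.5]), array([107.7,  45.7]), 19.4) tab (array([ 533. , -394.8]), array([40.3, 13.5]), 14.9)
deck 4150 (array([511.5,  38.7]), array([224.9, 302.4]), 11.9) nan
scene0
blue [260 153  25  21  86] [ 0.474 -0.27   0.031] zmax 0.037 (array([ 456.9, -273.1]), array([ 19.6, 111.4]), 89.5) tab None
blue [356 202  10  11  66] [0.467 0.088 0.095] zmax 0.099 (array([469.8,  86.1]), array([30.2, 21.5]), 13.6) tab (array([469.8,  86.1]), array([30.2, 21.5]), 13.6)
blue [342 222  11  10  63] [0.547 0.101 0.095] zmax 0.1 (array([563.7, 111.2]), array([69.5, 25.1]), 30.7) tab (array([563.7, 111.2]), array([69.5, 25.1]), 30.7)
blue [449 273  28  21  90] [0.468 0.422 0.035] zmax 0.047 (array([467.5, 418.5]), array([79.8,  6.8]), 85.1) tab (array([469.7, 421.2]), array([74.,  2.]), 83.5)
green [225 178  25  26 174] [ 0.604 -0.27   0.03 ] zmax 0.036 (array([ 611.8, -271.9]), array([108.7,  26. ]), 13.2) tab None
yellow [215 145  25  31 304] [ 0.534 -0.392  0.032] zmax 0.079 (array([ 537.1, -395.3]), array([113.8,  31.6]), 18.8) tab (array([ 537.8, -394.3]), array([41.8, 14.7]), 22.5)
yellow [211 239  46  43 666] [ 0.79  -0.086  0.03 ] zmax 0.035 (array([786.6, -98.3]), array([120.4,  58.8]), 1.5) tab None
deck 4173 (array([499.5,  40.8]), array([267.3, 294. ]), 13.5) nan
```

View pics/c1.png

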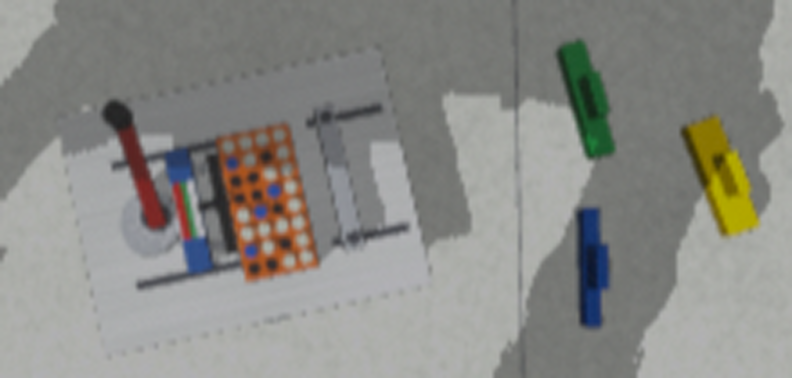

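View pics/c2.png

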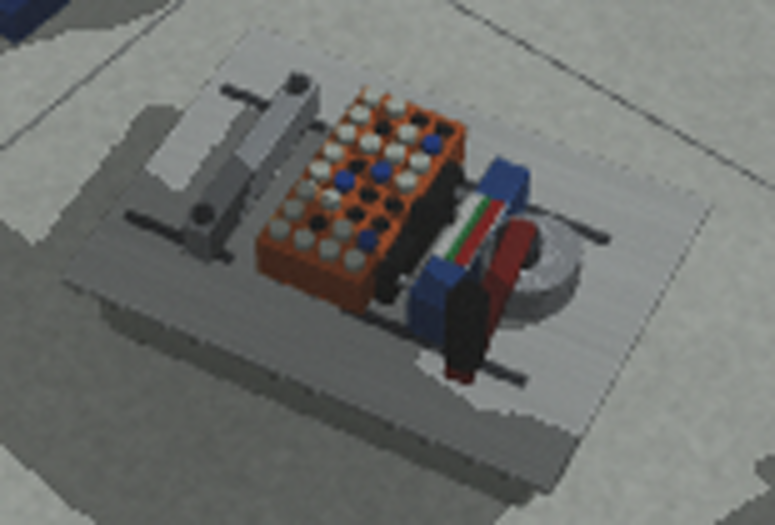

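```bash
python3 - <<'E'
from h import *
a=np.radians(12.);
for n in('top0','scene0'):
    im=load(n);P=cloud(im);hsv=cv2.cvtColor(im['color'],cv2.COLOR_RGB2HSV).astype(int)
    c=np.array([.5115,.0387]); d=P[...,:2]-c
    X=1000*(d@[np.cos(a),np.sin(a)]);Y=1000*(d@[-np.sin(a),np.cos(a)]);Z=1000*P[...,2]
    ok=(abs(X)<120)&(abs(Y)<160)
    dk=ok&(abs(Z-60)<4); print(n,'deck ext',np.percentile(X[dk],[.5,99.5]),np.percentile(Y[dk],[.5,99.5]),np.median(Z[dk]))
    f=ok&(Y<-10)&(abs(Z-88)<5)&(abs(X)<60)&~((hsv[...,1]>120))
    f2=f&(Y<-20)
    print('fence',f2.sum(),rect(np.stack([X[f2],Y[f2]],-1)/1000),np.percentile(Y[f2],[3,97]),np.median(Z[f2]))
    h=np.histogram(Y[f],np.arange(-110,0,5)); print(dict(zip(h[1][:-1],h[0])))
    o=ok&(hsv[...,0]<14)&(hsv[...,1]>130)&(Y<45)&(Y>-60)&(Z>80); 
    r=rect(np.stack([X[o],Y[o]],-1)/1000); print('rack',o.sum(),r,np.percentile(Y[o],[1,3,97,99]),np.median(Z[o]))
    s=o
    for x0 in(-40,0,40):
        w=abs(X-x0)<15; print(x0,'fence inner',np.percentile(Y[f2&w],95),'rack',np.percentile(Y[o&w],3))
E
```

```text
top0 deck ext [-105.83755384  112.00614503] [-142.48434291  154.47557444] 59.74749444601448
fence 268 (array([ -0. , -55.3]), array([ 70. , 119.2]), 89.8) [-89.56152989 -22.67950325] 88.18970929710305
{np.int64(-110): np.int64(0), np.int64(-105): np.int64(0), np.int64(-100): np.int64(0), np.int64(-95): np.int64(5), np.int64(-90): np.int64(58), np.int64(-85): np.int64(50), np.int64(-80): np.int64(54), np.int64(-75): np.int64(28), np.int64(-70): np.int64(0), np.int64(-65): np.int64(0), np.int64(-60): np.int64(0), np.int64(-55): np.int64(0), np.int64(-50): np.int64(8), np.int64(-45): np.int64(15), np.int64(-40): np.int64(16), np.int64(-35): np.int64(7), np.int64(-30): np.int64(11), np.int64(-25): np.int64(16), np.int64(-20): np.int64(5), np.int64(-15): np.int64(10), np.int64(-10): np.int64(0)}
rack 393 (array([ -4. , -14.3]), array([ 64.7, 124.4]), 89.7) [-46.31508502 -45.5099681   16.74867146  17.6327767 ] 89.67115355791465
-40 fence inner -24.514214626404453 rack -45.47672990269392
0 fence inner -23.65326925721736 rack -45.70282778904742
40 fence inner -24.354407936057385 rack -45.568
[... 427 characters left out ...]
75): np.int64(34), np.int64(-70): np.int64(0), np.int64(-65): np.int64(0), np.int64(-60): np.int64(0), np.int64(-55): np.int64(0), np.int64(-50): np.int64(16), np.int64(-45): np.int64(8), np.int64(-40): np.int64(15), np.int64(-35): np.int64(2), np.int64(-30): np.int64(12), np.int64(-25): np.int64(16), np.int64(-20): np.int64(6), np.int64(-15): np.int64(14), np.int64(-10): np.int64(0)}
rack 379 (array([  1.4, -14.1]), array([ 66. , 132.7]), 89.9) [-46.25129461 -43.27039467  16.67295931  17.71239341] 90.23772843661501
-40 fence inner -23.496424054360457 rack -36.892119222983226
0 fence inner -25.397179024195175 rack -40.553818824566946
40 fence inner -24.741664772890953 rack -34.55551440524243
```

```bash
python3 -m inch '[[0,-42,-44,0,-0.142],[0,-42,-44,0,-0.142],[0,-50,-36,0,0],[0,-40,-46,0,0],[0,-30,-54,0,0]]' 20; python3 -m inch '[[0,-20,-58,0,0],[0,-20,-58,0,0],[0,0,-60,0,0],[0,0,-60,0,0],[0,0,-60,0,0]]'
```

```text
time: 0.72
position: [0.3665, 0.3836, 0.2176]
tool_rot: [0.034, -3.137, 0.007]
ft_force: [-0.1, -0.3, -0.5]
grip_width: 0.541
time: 1.35
position: [0.4135, 0.0796, 0.2173]
tool_rot: [0.028, -3.137, 0.009]
ft_force: [1.7, 0.1, 0.2]
grip_width: 0.5
```

```bash
python3 -m inch '[[0,-8,-60,0,0],[0,-8,-60,0,0],[0,-8,-60,0,0],[0,-8,-60,0,0],[0,-6,-60,0,0]]'; python3 -m inch '[[0,0,-45,0,0.016],[0,0,-6,20,0],[0,0,0,0,0]]'
```

```text
time: 1.98
position: [0.4556, -0.2288, 0.2182]
tool_rot: [0.031, -3.14, 0.004]
ft_force: [1.3, -0.7, 0.3]
grip_width: 0.506
time: 2.35
position: [0.4542, -0.2873, 0.1977]
tool_rot: [-0.009, -3.138, 0.009]
ft_force: [0.6, 0.7, -0.4]
grip_width: 0.502
```

```bash
python3 -m inch '[[0,3,15,0,0],[0,0,0,40,0],[0,0,0,40,0],[0,0,0,0,0]]';python3 - <<'E'
from h import *
im=shot('top','top1');P=cloud(im)
E
```

```text
time: 2.85
position: [0.4535, -0.2691, 0.1186]
tool_rot: [0.001, 3.141, -0.007]
ft_force: [1.1, -0.1, 0.8]
grip_width: 0.498
```

```bash
python3 -m inch '[[0,2,-2,40,0],[0,0,0,33,0],[0,0,0,2,0],[-1,0,0,0,0],[-1,0,0,0,0]]' 30; python3 -m inch '[[-1,0,0,0,0],[-1,0,0,0,0]]'
```

```text
time: 3.52
position: [0.4627, -0.274, 0.0553]
tool_rot: [-0.006, 3.12, -0.014]
ft_force: [-0.0, -0.3, 0.6]
grip_width: 0.351
time: 3.78
position: [0.4641, -0.2744, 0.0573]
tool_rot: [-0.006, 3.117, -0.015]
ft_force: [0.4, -1.0, -0.7]
grip_width: 0.134
```

```bash
python3 -c "
from bench import ctrl
print(ctrl.get_state()['joint_positions'].__repr__())"
```

```text
array([-0.25290047,  0.28161922,  0.83923934,  1.9601553 , -0.25825551,
        0.97956533,  2.28180266])
```

```bash
python3 -m inch '[[-0.5,0,0,0,0],[-0.5,0,0,0,0],[-0.5,0,0,6,0],[-0.5,0,0,6,0],[-0.5,0,0,0,0]]'; python3 -c "
from bench import ctrl
print(ctrl.get_state()['joint_positions'].__repr__())"
```

```text
time: 4.4
position: [0.464, -0.2744, 0.0442]
tool_rot: [-0.006, 3.117, -0.014]
ft_force: [0.6, -0.4, -0.2]
grip_width: 0.249
array([-0.24061271,  0.30349418,  0.82910079,  1.96929772, -0.27941195,
        0.95662107,  2.29799529])
```

```bash
python3 -m inch '[[-0.5,7,3,0,0],[-0.5,5,0,0,0],[-1,0,0,0,0],[-1,0,0,0,0],[-1,0,0,0,0]]' 30
```

```text
time: 5.03
position: [0.4508, -0.2712, 0.0439]
tool_rot: [-0.006, 3.117, -0.014]
ft_force: [-0.2, -0.6, -1.3]
grip_width: 0.138
```

```bash
python3 -m inch '[[-1,0,0,-30,0],[-1,0,0,-40,0],[-1,0,0,-40,0],[-1,0,0,-40,0],[-1,0,0,0,0]]'; python3 -m inch '[[-1,-15,40,0,-0.1],[-1,-15,45,0,-0.106],[-1,-10,45,0,0],[-1,-10,45,0,0],[-1,0,0,0,0]]'
```

```text
time: 5.65
position: [0.4468, -0.2694, 0.1973]
tool_rot: [-0.005, 3.12, -0.014]
ft_force: [-0.1, -0.3, -0.6]
grip_width: 0.139
time: 6.28
position: [0.4703, -0.0855, 0.1913]
tool_rot: [-0.334, 3.109, -0.017]
ft_force: [0.0, -0.1, -0.9]
grip_width: 0.136
```

```bash
python3 -m inch '[[-1,-30,25,0,0],[-1,-30,25,0,0],[-1,-4,2,0,0],[-1,0,0,0,0]]'; python3 - <<'E'
from h import *
im=shot('scene','s2'); cv2.imwrite('pics/c3.png',cv2.resize(im['color'][120:275,230:415,::-1],None,fx=3.8,fy=3.8,interpolation=cv2.INTER_CUBIC))
P=cloud(im);hsv=cv2.cvtColor(im['color'],cv2.COLOR_RGB2HSV).astype(int)
a=np.radians(12.)
def sf(p):
    d=np.asarray(p)[...,:2]-[.5115,.0387]; return 1000*(d@[np.cos(a),np.sin(a)]),1000*(d@[-np.sin(a),np.cos(a)])
print('tcp',sf(ctrl.get_state()['position']))
X,Y=sf(P);Z=P[...,2]*1000
b=(hsv[...,0]>105)&(hsv[...,0]<125)&(hsv[...,1]>110)&(abs(X)<80)&(Y<-20)&(Y>-110)&(Z>105)
print(b.sum(),np.percentile(Z[b],[1,50,99]))
q=b&(Z<200); print(rect(np.stack([X[q],Y[q]],-1)/1000)); print(np.percentile(Y[q],[2,50,98]),np.percentile(X[q],[2,98]))
E
```

```text
time: 6.78
position: [0.5211, -0.0235, 0.1877]
tool_rot: [-0.328, 3.116, -0.02]
ft_force: [-0.7, 0.0, 0.2]
grip_width: 0.132
tcp (np.float64(-3.729052928897748), np.float64(-62.714045910364185))
288 [148.10823139 171.86874564 222.81554294]
(array([  3. , -58.8]), array([ 20.5, 107.9]), 86.0)
[-69.85229478 -58.59306605 -55.55497077] [-48.95154575  54.97542601]
```

View pics/c3.png

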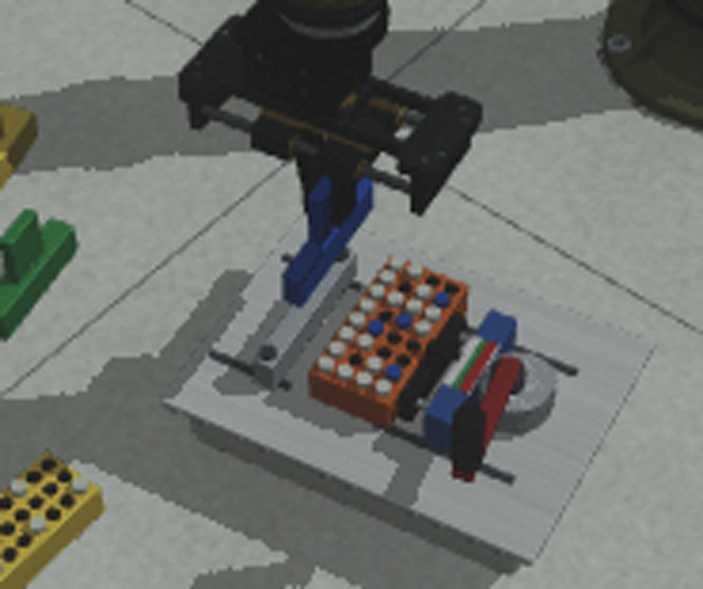

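```bash
cat >> h.py <<'E'
a=np.radians(12.)
def sf(p):
    d=np.asarray(p)[...,:2]-[.5115,.0387]; return 1000*(d@[np.cos(a),np.sin(a)]),1000*(d@[-np.sin(a),np.cos(a)])
def spacer(im,z0,z1):
    P=cloud(im);hsv=cv2.cvtColor(im['color'],cv2.COLOR_RGB2HSV).astype(int);X,Y=sf(P);Z=P[...,2]*1000
    b=(hsv[...,0]>105)&(hsv[...,0]<125)&(hsv[...,1]>110)&(abs(X)<70)&(Y<-20)&(Y>-110)&(Z>z0)&(Z<z1)
    return X[b],Y[b],Z[b]
E
python3 - <<'E'
from h import *
for nm in('s2',):
    X,Y,Z=spacer(load(nm),140,172)
    for x0 in range(-50,60,20):
        w=abs(X-x0)<10
        if w.sum()>3: print(x0,w.sum(),np.round(np.percentile(Y[w],[5,50,90]),1),np.round(np.percentile(Z[w],[3,97])))
E
python3 -m inch '[[-1,-4,3,30,0],[-1,0,0,0,0]]'
python3 - <<'E'
from h import *
X,Y,Z=spacer(shot('top','t3'),100,148);print('top',len(X), rect(np.stack([X,Y],-1)/1000) if len(X)>5 else 0)
E
```

```text
-50 12 [-59.  -57.5 -56.9] [152. 171.]
-30 22 [-59.3 -57.9 -56.7] [148. 171.]
-10 20 [-58.7 -57.5 -55.7] [149. 170.]
10 20 [-59.3 -56.9 -55.9] [149. 171.]
30 27 [-69.3 -58.  -56.5] [148. 171.]
50 44 [-68.6 -60.2 -56.8] [150. 172.]
time: 7.08
position: [0.5235, -0.0227, 0.1573]
tool_rot: [-0.322, 3.117, -0.019]
ft_force: [-0.7, -0.5, -1.7]
grip_width: 0.136
top 0 0
```

```bash
python3 -m inch '[[-1,0,4,0,0],[-1,0,0.5,0,0],[-1,0,0,0,0]]'
python3 - <<'E'
from h import *
print('tcp',sf(ctrl.get_state()['position']))
im=shot('scene','s4');X,Y,Z=spacer(im,110,141)
for x0 in range(-50,60,20):
        w=abs(X-x0)<10
        if w.sum()>3: print(x0,w.sum(),np.round(np.percentile(Y[w],[5,50,90]),1),np.round(np.percentile(Z[w],[3,97])))
cv2.imwrite('pics/c4.png',cv2.resize(im['color'][160:275,260:415,::-1],None,fx=5,fy=5,interpolation=cv2.INTER_CUBIC))
E
```

```text
time: 7.5
position: [0.525, -0.0197, 0.1619]
tool_rot: [-0.317, 3.109, -0.018]
ft_force: [0.3, 0.1, -1.5]
grip_width: 0.138
tcp (np.float64(1.0862294361171891), np.float64(-59.978687063714986))
-50 4 [-55.5 -54.2 -53.4] [122. 137.]
-30 16 [-55.6 -55.2 -54.5] [123. 138.]
-10 16 [-56.  -54.7 -53.7] [123. 140.]
10 13 [-56.  -54.5 -53.5] [122. 140.]
30 18 [-55.7 -54.7 -53.6] [123. 140.]
50 30 [-67.9 -56.7 -54.3] [124. 140.]
```

View pics/c4.png

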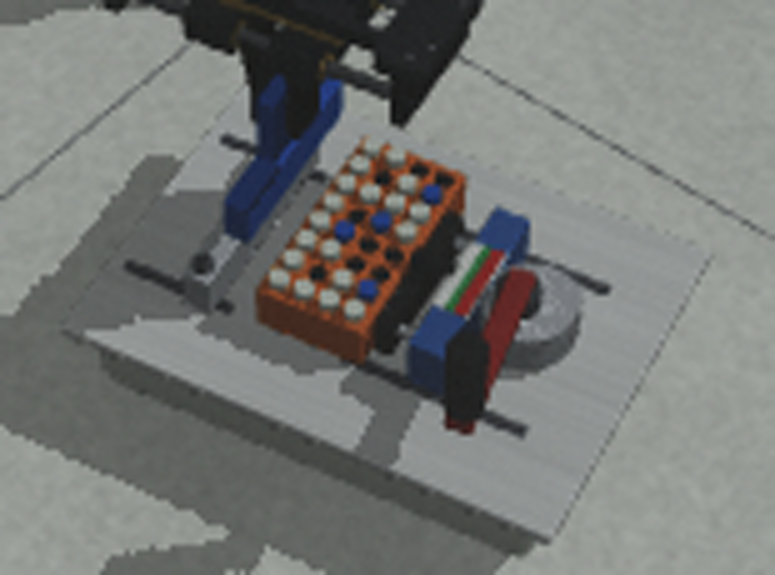

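```bash
python3 -m inch '[[-1,1,2,8,-0.006],[-1,0,0,10,0],[-1,0,0,0,0]]'; python3 -c "
from h import *
print('tcp',sf(ctrl.get_state()['position']))"
```

```text
time: 7.92
position: [0.5236, -0.0178, 0.1424]
tool_rot: [-0.328, 3.109, -0.018]
ft_force: [0.3, -0.3, -1.3]
grip_width: 0.134
tcp (np.float64(0.062319244403501776), np.float64(-57.81240490814499))
```

```bash
python3 -m inch '[[-1,0,0,10,0],[-1,0,0,8,0],[-1,0,0,8,0],[-1,0,0,0,0]]'; python3 -c "
from h import *
print('tcp',sf(ctrl.get_state()['position']))
im=shot('scene','s5');X,Y,Z=spacer(im,98,118);print(len(X),np.percentile(Z,[3,97]))
cv2.imwrite('pics/c5.png',cv2.resize(im['color'][160:275,260:415,::-1],None,fx=5,fy=5,interpolation=cv2.INTER_CUBIC))
X,Y,Z=spacer(im,98,108)
for x0 in range(-50,60,20):
        w=abs(X-x0)<10
        if w.sum()>3: print(x0,w.sum(),np.round(np.percentile(Y[w],[5,50,90]),1),np.round(np.percentile(Z[w],[3,97])))
"
```

```text
time: 8.43
position: [0.5237, -0.0183, 0.1139]
tool_rot: [-0.328, 3.11, -0.019]
ft_force: [-0.3, -0.2, -0.3]
grip_width: 0.135
tcp (np.float64(0.0886225712867484), np.float64(-58.26840824778099))
80 [ 98.33081214 113.72811756]
-30 6 [-55.5 -54.2 -51.6] [101. 104.]
10 11 [-55.9 -54.  -51.9] [ 98. 105.]
30 27 [-66.4 -59.8 -54.8] [ 99. 107.]
50 24 [-65.3 -60.  -53.5] [ 99. 104.]
```

View pics/c5.png

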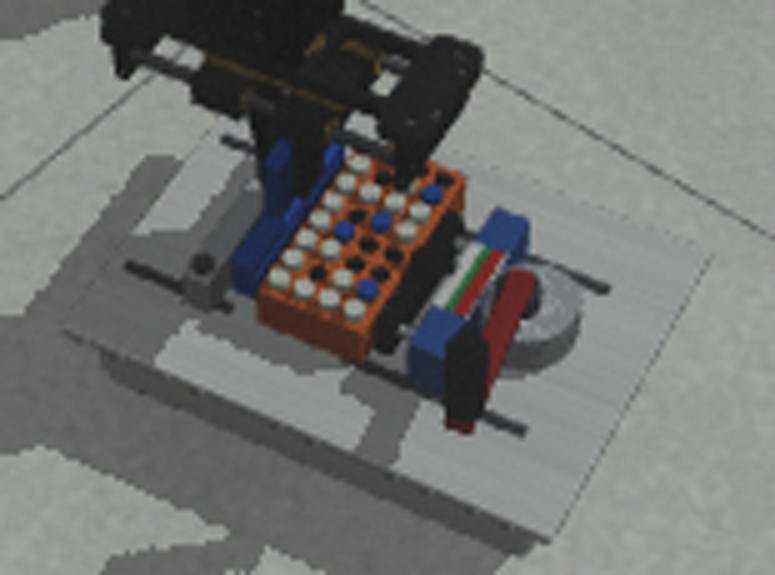

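```bash
python3 -m inch '[[-1,0,0,5,0],[-1,0,0,3,0],[-1,0,0,0,0]]'; python3 -m inch '[[-1,0,0,2,0],[-1,0,0,0,0]]'
```

```text
time: 8.85
position: [0.5247, -0.0183, 0.1064]
tool_rot: [-0.328, 3.108, -0.019]
ft_force: [0.1, 0.0, -0.6]
grip_width: 0.134
time: 9.1
position: [0.525, -0.0183, 0.1045]
tool_rot: [-0.327, 3.108, -0.018]
ft_force: [-0.9, -0.2, -1.4]
grip_width: 0.139
```

```bash
python3 -m inch '[[-1,0,0,1.5,0],[-1,0,0,0,0]]'; python3 -m inch '[[-0.4,0,0,0,0],[-0.4,0,0,0,0],[-0.4,0,0,-20,0],[-0.4,0,0,-40,0],[-0.4,0,0,-40,0]]'; python3 -m inch '[[0,0,20,-30,0],[0,0,40,-10,0],[0,0,40,0,0],[0,0,40,0,0],[0,0,0,0,0]]';  python3 - <<'E'
from h import *
im=shot('scene','s6')
cv2.imwrite('pics/c6.png',cv2.resize(im['color'][170:275,260:415,::-1],None,fx=5,fy=5,interpolation=cv2.INTER_CUBIC))
X,Y,Z=spacer(im,62,150);print(np.percentile(Z,[3,50,98]),np.percentile(X,[2,98]))
t=Z>105;print('tab',rect(np.stack([X[t],Y[t]],-1)/1000),np.percentile(Y[t],[3,97]))
for n in('scene','top'):
    im=load('scene0') if n=='scene' else load('top0')
    P=cloud(im);X,Y=sf(P);Z=P[...,2]*1000;v=im['color'].max(-1)
    k=(v<60)&(Z>115)&(Z<175)&(Y>0)&(Y<160)&(abs(X)<120)
    print(n,'knob',k.sum(),np.round([np.median(X[k]),np.median(Y[k])],1),np.round(np.percentile(Z[k],[3,97])),rect(np.stack([X[k],Y[k]],-1)/1000), np.median(P[k],0))
    h=cv2.cvtColor(im['color'],cv2.COLOR_RGB2HSV).astype(int)
    r=((h[...,0]<6)|(h[...,0]>174))&(h[...,1]>140)&(Z>100)&(Z<118)&(Y>30)&(Y<160)&(abs(X)<120)
    print('arm',rect(np.stack([X[r],Y[r]],-1)/1000),r.sum())
E
```

```text
time: 9.35
position: [0.5253, -0.0184, 0.1042]
tool_rot: [-0.327, 3.107, -0.018]
ft_force: [0.1, -0.1, -0.9]
grip_width: 0.142
time: 9.98
position: [0.521, -0.0175, 0.2031]
tool_rot: [-0.328, 3.114, -0.02]
ft_force: [0.7, 0.3, -0.4]
grip_width: 0.294
time: 10.6
position: [0.4932, 0.1235, 0.2467]
tool_rot: [-0.323, 3.106, -0.017]
ft_force: [0.1, -0.6, 0.1]
grip_width: 0.495
[ 74.57725176  93.85319158 138.89534217] [-42.36614703  60.20043892]
tab (array([  6.2, -60.6]), array([42. , 13.6]), 1.2) [-66.49062794 -54.28249524]
scene knob 135 [103.3  94.9] [118. 165.] (array([98. , 92.7]), array([22.1, 20.7]), 42.4) [0.5926779  0.15333774 0.15045334]
arm (array([12.4, 79.1]), array([64.7, 27.2]), 38.1) 63
top knob 43 [91.6 90.9] [129. 166.] (array([92.3, 92.3]), array([18.5, 15. ]), 32.3) [0.58092046 0.14744602 0.15993067]
arm (array([30.6, 85.1]), array([99.8, 23.5]), 17.5) 93
```

View pics/c6.png

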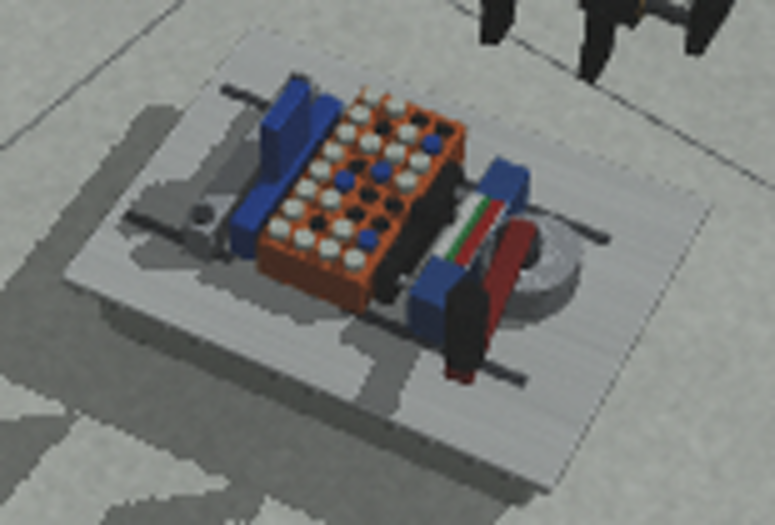

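```bash
cat >> h.py <<'E'
def clamp(im):
    P=cloud(im);X,Y=sf(P);Z=P[...,2]*1000;h=cv2.cvtColor(im['color'],cv2.COLOR_RGB2HSV).astype(int)
    base=(abs(X)<80)&np.isfinite(Z)
    H,S,V=h[...,0],h[...,1],h[...,2]
    out={}
    j=base&(H>105)&(H<125)&(S>110)&(Y>15)&(Y<90)&(Z>88)&(Z<106)
    out['jaw']=np.round(np.percentile(Y[j],[3,50,97]),1),round(np.median(Z[j]),0),j.sum(),np.round(np.percentile(X[j],[2,98]))
    g=base&(H>45)&(H<85)&(S>100)&(Y>-40)&(Y<90)&(Z>80); out['green']=np.round(np.percentile(Y[g],[3,50,97]),1),g.sum(),np.round(np.median(Z[g]))
    r=base&((H<5)|(H>175))&(S>130)&(Y>10)&(Y<62)&(Z>80)&(Z<106)&(abs(X)<30); out['red']=np.round(np.percentile(Y[r],[3,50,97]),1),r.sum()
    o=base&(H>5)&(H<14)&(S>130)&(Y<45)&(Y>-70)&(Z>84); out['rack']=np.round(np.percentile(Y[o],[2,50,98]),1),np.round(np.median(Z[o]))
    b=base&(V<50)&(Y>5)&(Y<45)&(Z>75)&(Z<106)&(abs(X)<45); out['pad']=np.round(np.percentile(Y[b],[3,50,97]),1),np.round(np.percentile(Z[b],[3,97])),b.sum()
    for k,v in out.items(): print(k,*v)
E
python3 -c "
from h import *
print('scene0');clamp(load('scene0'));print('s6');clamp(load('s6'));print('top0');clamp(load('top0'))"
python3 -m inch '[[0.2,-31,2,0,0],[0.2,-31,2,0,0],[0.2,-31,1,0,0],[0.2,0,0,0,0]]'; python3 -c "
from h import *
print('tcp',sf(ctrl.get_state()['position']))"
```

```text
scene0
jaw [44.5 54.6 63.9] 96.0 118 [-46.  61.]
green [50.1 52.  54. ] 17 97.0
red [56.3 58.9 61.9] 32
rack [-45.9  -9.   17. ] 90.0
pad [ 7.2 25.7 39.6] [ 78. 100.] 142
s6
jaw [44.7 54.3 64.4] 95.0 118 [-45.  62.]
green [50.9 52.4 54.4] 15 97.0
red [56.2 58.4 61.3] 31
rack [-44.9  -8.   17.3] 91.0
pad [ 8. 26. 39.] [ 76. 102.] 139
top0
jaw [45.1 54.4 63.5] 95.0 105 [-49.  56.]
green [53.6 54.2 55. ] 7 97.0
red [58.1 59.7 61.6] 19
rack [-45.8 -12.3  17.2] 90.0
pad [21.5 24.3 28. ] [ 84. 103.] 45
time: 11.15
position: [0.5877, 0.1387, 0.2486]
tool_rot: [-0.307, 3.106, -0.023]
ft_force: [0.5, 0.2, -0.3]
grip_width: 0.601
tcp (np.float64(95.32136540945442), np.float64(81.98091170798081))
```

```bash
python3 -m inch '[[0.3,1,10,0,-0.01],[0.3,0,0,30,0],[0.3,0,0,30,0],[0.3,0,0,0,0]]'; python3 -c "
from h import *
print('tcp',sf(ctrl.get_state()['position']))"
```

```text
time: 11.65
position: [0.5839, 0.1465, 0.1881]
tool_rot: [-0.321, 3.105, -0.021]
ft_force: [0.0, -0.1, 0.6]
grip_width: 0.648
tcp (np.float64(93.21908187128075), np.float64(90.3983382959231))
```

```bash
python3 -m inch '[[0.3,-1,2,20,0],[0.3,0,0,25,0],[0.3,0,0,22,0],[0.3,0,0,0,0]]'; python3 -c "
from h import *
print('tcp',sf(ctrl.get_state()['position']))"
```

```text
time: 12.15
position: [0.5868, 0.1497, 0.1217]
tool_rot: [-0.322, 3.1, -0.016]
ft_force: [-1.0, 0.4, 0.8]
grip_width: 0.642
tcp (np.float64(96.72948256354731), np.float64(92.88259235933886))
```

```bash
python3 -m inch '[[0.3,2,0,3,0],[-1,0,0,0,0],[-1,0,0,0,0],[-1,0,0,0,0],[-1,0,0,0,0]]' 15; python3 -c "
from h import *
print('tcp',sf(ctrl.get_state()['position']))"
```

```text
time: 12.78
position: [0.5869, 0.15, 0.1221]
tool_rot: [-0.322, 3.094, -0.013]
ft_force: [-0.3, 0.2, -0.4]
grip_width: 0.283
tcp (np.float64(96.84018408299755), np.float64(93.17607322003818))
```

```bash
python3 -m inch '[[-1,1,8,0,0],[-1,1.5,10,0,0],[-1,2.5,10,0,0],[-1,3.5,9.5,0,0],[-1,0,0,0,0]]'; python3 -c "
from h import *
p=sf(ctrl.get_state()['position']);print('tcp',p,np.hypot(p[0]-5,p[1]-82.7),np.arctan2(p[1]-82.7,p[0]-5))"
```

```text
time: 13.4
position: [0.5693, 0.1813, 0.122]
tool_rot: [-0.316, 3.099, -0.024]
ft_force: [-2.5, -1.2, 1.0]
grip_width: 0.248
tcp (np.float64(86.13716192312516), np.float64(127.42847021477263)) 92.64920449034214 0.5038176127447173
```

```bash
cat > p.py <<'E'
from h import *
p=sf(ctrl.get_state()['position']);print('tcp',np.round(p,1),'r',np.hypot(p[0]-5,p[1]-82.7),'A',np.arctan2(p[1]-82.7,p[0]-5))
E
python3 -m inch '[[-1,5,8.5,0,0],[-1,6,8,0,0],[-1,7,7,0,0],[-1,8,6.5,0,0],[-1,8.5,5.5,0,0]]'; python3 p.py
```

```text
time: 14.02
position: [0.5302, 0.2076, 0.122]
tool_rot: [-0.309, 3.092, -0.03]
ft_force: [2.2, -5.3, 1.6]
grip_width: 0.25
tcp [ 53.4 161.3] r 92.27709475792877 A 1.0189595958794606
```

```bash
python3 -m inch '[[-1,9,4.5,0,0],[-1,9.5,3.5,0,0],[-1,10,2.5,0,0],[-1,10,1,0,0],[-1,10,0,0,0]]'; python3 p.py
```

```text
time: 14.65
position: [0.4835, 0.2105, 0.122]
tool_rot: [-0.307, 3.079, -0.029]
ft_force: [4.4, -3.9, 0.7]
grip_width: 0.251
tcp [  8.3 173.9] r 91.21617579310873 A 1.5344384006927736
```

```bash
python3 -m inch '[[-1,9.5,-0.5,0,0],[-1,9,-1.5,0,0],[-1,0,0,0,0]]'; python3 p.py; python3 - <<'E'
from h import *
im=shot('scene','s7');clamp(im)
t=shot('top','t7');clamp(t)
cv2.imwrite('pics/c7.png',np.hstack([cv2.resize(im['color'][195:275,290:390,::-1],None,fx=4,fy=4,interpolation=cv2.INTER_CUBIC),cv2.resize(t['color'][180:260,255:355,::-1],None,fx=4,fy=4,interpolation=cv2.INTER_CUBIC)]))
E
```

```text
time: 15.02
position: [0.4671, 0.2055, 0.122]
tool_rot: [-0.306, 3.071, -0.028]
ft_force: [0.4, -5.2, 1.4]
grip_width: 0.25
tcp [ -8.8 172.4] r 90.72289211706108 A 1.7231921009542963
jaw [31.2 41.  50.4] 96.0 121 [-44.  61.]
green [36.1 38.3 39.7] 16 96.0
red [42.9 45.4 48.2] 31
rack [-54.7 -17.4   8.5] 90.0
pad [ 9.  16.5 29.3] [ 79. 103.] 122
jaw [31.3 40.4 49.9] 94.0 103 [-49.  56.]
green [40.1 40.4 41.1] 5 99.0
red [44.1 46.3 48.4] 22
rack [-54.7 -20.8   9.1] 90.0
pad [12.7 14.5 17.3] [82. 99.] 33
```

View pics/c7.png

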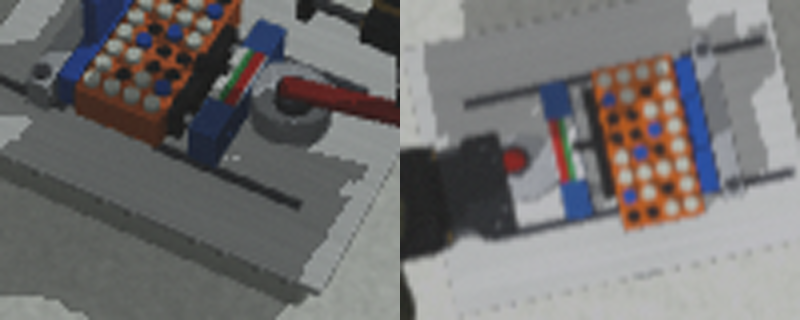

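```bash
python3 -m inch '[[-1,8,-1.6,0,0],[-1,8,-2.4,0,0],[-1,7,-3,0,0],[-1,0,0,0,0]]'; python3 p.py; python3 - <<'E'
from h import *
im=shot('scene','s8');clamp(im)
t=shot('top','t8');clamp(t)
cv2.imwrite('pics/c8.png',np.hstack([cv2.resize(im['color'][205:255,310:360,::-1],None,fx=8,fy=8,interpolation=cv2.INTER_CUBIC),cv2.resize(t['color'][190:240,280:330,::-1],None,fx=8,fy=8,interpolation=cv2.INTER_CUBIC)]))
E
```

```text
time: 15.62
position: [0.4498, 0.1959, 0.1221]
tool_rot: [-0.305, 3.059, -0.025]
ft_force: [0.9, -6.0, 0.2]
grip_width: 0.252
tcp [-27.7 166.6] r 89.99684517950854 A 1.942454327214738
jaw [29.1 38.6 48.3] 95.0 125 [-45.  61.]
green [35.4 36.4 38.9] 14 98.0
red [39.9 43.3 46.7] 32
rack [-54.4 -19.7   8.5] 90.0
pad [ 8.5 15.8 28.8] [ 78. 101.] 126
jaw [29.5 39.  47.8] 94.0 104 [-49.  56.]
green [37.9 38.4 38.7] 3 98.0
red [42.3 44.2 46.3] 19
rack [-54.8 -21.6   8.9] 90.0
pad [12.2 14.5 23.8] [83. 99.] 38
```

View pics/c8.png

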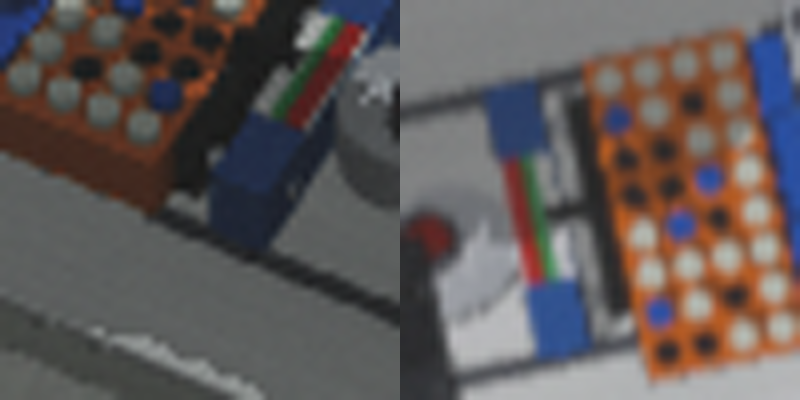

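```bash
python3 -m inch '[[-1,6.5,-2.8,0,0],[-1,0,0,0,0]]'; python3 p.py; python3 -m inch '[[0.2,0,0,0,0],[0.2,0,0,0,0],[0.2,0,0,0,0]]'; python3 -m inch '[[0.2,0,0,-20,0],[0.2,0,0,-40,0],[0.2,0,0,-40,0],[0.2,0,40,0,0],[0.2,0,0,0,0]]'; python3 - <<'E'
from h import *
im=shot('scene','s9');clamp(im)
t=shot('top','t9');clamp(t)
cv2.imwrite('pics/c9.png',np.hstack([cv2.resize(im['color'][212:244,318:350,::-1],None,fx=12,fy=12,interpolation=cv2.INTER_LINEAR),cv2.resize(t['color'][200:232,285:317,::-1],None,fx=12,fy=12,interpolation=cv2.INTER_NEAREST)]))
E
```

```text
time: 15.98
position: [0.4453, 0.1924, 0.122]
tool_rot: [-0.305, 3.054, -0.024]
ft_force: [1.6, -5.9, 1.2]
grip_width: 0.251
tcp [-32.8 164.1] r 89.75914512969544 A 2.0049264597201786
time: 16.35
position: [0.4433, 0.1958, 0.1218]
tool_rot: [-0.309, 3.055, -0.019]
ft_force: [-0.1, -0.8, -0.2]
grip_width: 0.502
time: 16.98
position: [0.4254, 0.2401, 0.2237]
tool_rot: [-0.315, 3.056, -0.013]
ft_force: [0.0, -0.3, -0.8]
grip_width: 0.598
jaw [28.1 38.7 48.9] 95.0 130 [-46.  61.]
green [34.1 36.2 37.7] 16 97.0
red [39.6 42.7 46. ] 31
rack [-54.1 -16.5   8.2] 90.0
pad [ 9.8 16.1 28.4] [ 79. 103.] 112
jaw [28.8 38.  47.2] 94.0 102 [-49.  55.]
green [36.3 38.2 38.8] 6 97.0
red [41.6 43.8 46. ] 23
rack [-54.8 -21.1   9.3] 90.0
pad [13.  14.  17.4] [ 83. 100.] 18
```

View pics/c9.png

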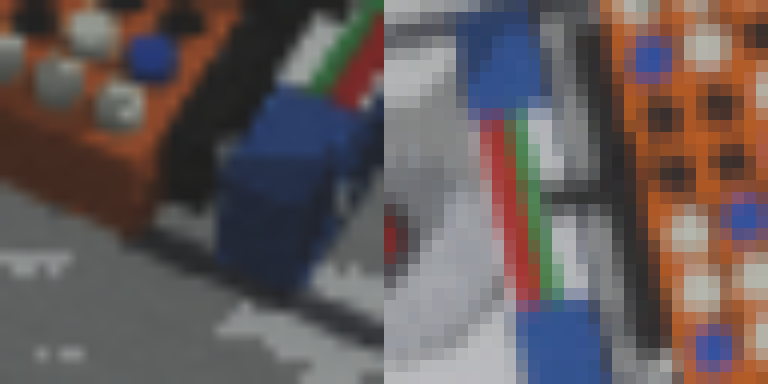

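```bash
python3 - <<'E'
from h import *
im=load('t9');c=im['color'];X,Y=sf(cloud(im))
for v in range(212,221): print(v,[tuple(int(q) for q in c[v,u]) for u in range(294,303)])
i0=load('top0')['color']
print('start')
for v in range(213,220): print(v,[tuple(int(q) for q in i0[v,u]) for u in range(290,301)])
s=load('s9')['color']; s0=load('scene0')['color']
cv2.imwrite('pics/c10.png',np.hstack([cv2.resize(s[200:225,332:362,::-1],None,fx=12,fy=12,interpolation=cv2.INTER_NEAREST),cv2.resize(s0[200:225,332:362,::-1],None,fx=12,fy=12,interpolation=cv2.INTER_NEAREST)]))
E
```

```text
212 [(160, 55, 51), (120, 80, 52), (77, 130, 83), (137, 165, 148), (178, 181, 183), (149, 153, 158), (123, 126, 129), (125, 127, 128), (85, 87, 87)]
213 [(165, 58, 56), (141, 70, 48), (78, 127, 77), (120, 157, 131), (178, 181, 181), (173, 174, 177), (112, 116, 120), (125, 126, 126), (93, 93, 94)]
214 [(166, 61, 60), (156, 61, 48), (85, 117, 69), (101, 141, 111), (157, 161, 159), (156, 157, 158), (99, 101, 105), (108, 109, 110), (85, 86, 87)]
215 [(165, 67, 66), (157, 55, 45), (97, 98, 60), (75, 124, 84), (107, 113, 110), (107, 108, 108), (77, 77, 79), (74, 75, 76), (62, 61, 62)]
216 [(167, 79, 79), (159, 54, 47), (113, 92, 61), (80, 132, 87), (71, 84, 75), (62, 62, 63), (60, 59, 60), (52, 53, 53), (54, 54, 55)]
217 [(171, 99, 99), (162, 55, 51), (134, 80, 55), (79, 129, 82), (87, 107, 92), (92, 94, 95), (104, 105, 107), (74, 76, 81), (92, 94, 95)]
218 [(171, 112, 113), (164, 56, 55), (153, 64, 49), (79, 124, 73), (98, 129, 107), (146, 148, 149), (157, 157, 161), (102, 106, 111), (123, 124, 125)]
219 [(174, 140, 143), (165, 65, 65), (156, 59, 45), (81, 114, 65), (91, 134, 101), (175, 
[... 748 characters left out ...]
, 40, 43)]
216 [(148, 55, 42), (87, 104, 61), (85, 132, 96), (164, 169, 167), (154, 154, 156), (82, 84, 87), (67, 68, 68), (60, 61, 61), (54, 54, 56), (46, 45, 48), (40, 39, 42)]
217 [(147, 48, 40), (101, 85, 53), (78, 126, 85), (152, 163, 157), (150, 152, 151), (73, 72, 75), (48, 48, 51), (52, 51, 53), (67, 68, 68), (64, 64, 65), (48, 47, 47)]
218 [(151, 52, 45), (113, 76, 50), (71, 122, 76), (130, 156, 139), (159, 162, 162), (98, 99, 100), (67, 70, 75), (91, 91, 92), (101, 101, 102), (98, 98, 100), (65, 66, 66)]
219 [(153, 52, 51), (132, 64, 45), (74, 119, 72), (115, 150, 126), (165, 168, 169), (140, 142, 143), (89, 92, 100), (116, 118, 119), (121, 123, 123), (120, 121, 122), (89, 91, 91)]
```

View pics/c10.png

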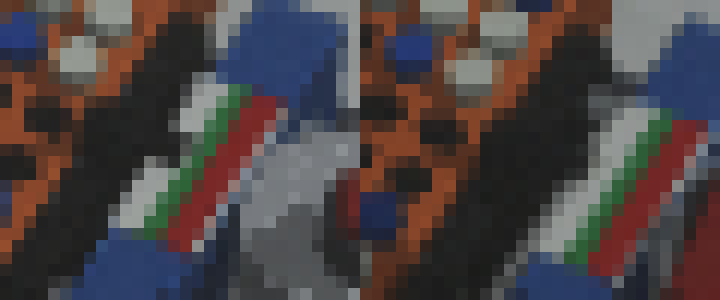

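```bash
python3 - <<'E'
from h import *
X,Y,Z=spacer(load('s9'),62,150);t=Z>105
print('tab',rect(np.stack([X[t],Y[t]],-1)/1000),np.percentile(Z,[98]))
s=ctrl.get_state();print(s['time'],s['position'],s['ft_force'])
ctrl.close_job()
E
```

```text
tab (array([  5.3, -64.4]), array([42.3, 12.4]), 0.6) [139.07659274]
17.075 [0.42699901 0.236642   0.22372945] [-0.2283619  -0.28363343 -0.22498062]
the job is handed in; nothing more can be done
```

I stood the blue 16 mm spacer in the gap and turned the cam lever to about 2.0 rad. I then let go, moved the gripper clear and handed the job in at 17.1 s of the 59 s allowed; no verdict is reported. The gap measured about 25 mm, too tight for the 24 mm spacer to go in freely.

**Last checks**
- **Spacer:** upright, parallel to the fence within about 1°, about 5 mm from the fence's middle and about 0.1 mm from tight on the fence. These are good to about 2 mm.
- **Rack:** it did not move over the last part of the lever's travel, so it is tight.
- **Robot and other objects:** the gripper is clear, with only about 0.3 N on the wrist. I never moved the green and yellow spacers or the bystanders. I did not re-measure them at the end.

**Pad pressure:** the estimates differ somewhat. The lever angle and jaw travel gave roughly 4 to 7 mm pressed, and the pointer's shift in the top picture gave about 6.6 mm. Both lie within the 3.5 to 8.5 mm green band. The pointer's white tip was too small in the pictures to see directly, so its place in the band is worked out from the dark stem, which ends at the edge of the green.

**Problem on the way:** the first grasp of the spacer stopped too high on its tab. I opened the gripper, lowered it and gripped again before lifting.

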